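Shim a wood sample in the gluing clamp and hold it shut

ROBOT

A 7-joint arm with a two-finger parallel gripper is mounted at the origin on the work surface. World frame = base frame: x ahead of the robot, y to its left, z up, the work surface at z = 0. Lengths are in mm, angles in rad, forces in N, time in s.
With the tool pointing down it reaches from about 400 to 875 mm from the base axis. Payload 4.4 kg.
Tool frame: the origin (TCP) lies midway between the tips of the shut fingers; the grasp point (between the pads) lies robot.pinch_z behind it (robot.pinch_z is the distance from the TCP to the grasp point, in mm); z points along the fingers, y is the line along which they close (so a half turn about z gives the same grasp; the last joint's range is limited). The gripper opens to 85 mm and grips with 20 to 120 N. Pads are 22 mm wide; open, the fingers measure 114 mm over their backs; the gripper's body (76 mm by 85 mm) begins 54 mm behind the grasp point. The pads swing forward as they close: fully open they stand 13 mm farther back than shut.
Start: joints at [-1.412, 0.628, 0.038, 1.517, -0.027, 0.996, -0.02], TCP at [144.867, 633.665, 231.313] pointing down, gripper open.
Joint ranges: [-3.06, 3.06], [-0.37, 2.12], [-1.25, 1.32], [0.18, 2.47], [-1.1, 4.24], [0.23, 1.98], [-2.94, 2.94]. Speed limits (rad/s): [2.57, 2.57, 3.14, 3.14, 3.14, 3.14, 3.14].

INTERFACE

Orientations are given as a unit quaternion [x, y, z, w].
In Python, from plant import robot, imaging, search_frame, silhouettes gives the robot as it stands.
- The arm moves only by the shell command python3 -m creep 'ROWS' [FORCE]. ROWS is JSON, one flat list of numbers, 7 for each row, row after row: the shift along the tool's x, y, z in cm, then the turn, a rotation vector about the tool's x, y, z in degrees, then the opening, from 0 (shut) to 1 (fully open). In form: [tx, ty, tz, ax, ay, az, grip, tx, ty, tz, ax, ay, az, grip, ...]. A call has 1 to 12 rows; each row is the pose to reach, as a shift and turn from the pose commanded when the call began, along the tool's axes at that moment; what a row does not reach only later rows make up. A row lasts 1/10 s, in which the tool goes at most 50 mm and 8.59 degrees, less where a joint would pass 70% of its speed; a pose out of reach is approached as far as the arm can. A call with a gripper value outside its range is refused whole. The fingers move at their own pace and stop on an object; FORCE is the grip in N (left out, the last holds). Time passes only in rows, so rows that repeat a pose let the fingers close. It gives the time, the measured TCP pose, the force, the opening and the grip force at its end, in the units of the state.
- robot.get_state(): the state, without advancing time (a new reading comes with each control period).
- imaging.camera(name): name is "scene" or "top" or "wrist"; returns (picture, depth): 384x512x3 uint8, red, green, blue; 384x512 float32, mm along the optical axis (not along the pixel's ray), 0 where there is no reading.
- imaging.camera_info(name): a dict with "K" (3x3 intrinsics, pixels), "k1" (the pictures are not rectified: a ray, as slopes to the right and down, at radius r is drawn at 1 + k1 r^2 times it, then the intrinsics apply), "camera_from_world" (4x4, takes a point from world to camera coordinates); the wrist camera has in their place "tool_from_camera" (4x4, takes a point from camera to tool coordinates, whose origin is the TCP and whose axes are the flange's). Camera axes: x right, y down, z forward; pixel columns grow to the right and rows downward; lengths in mm; the calibration is good to about 2 mm. A picture is of the moment at which its call begins: read the wrist's pose just before it. camera_info takes no time and is no camera call.
- robot.job_done(): hands the job in; it is judged then, once.
Trained networks look in the newest picture that a camera, given by its name, has taken for a name from the list of things; names that differ only in an ending like _2 or _b are one class to them, and where a whole thing is asked for, a point or a joint stands for the part that bears it (a point fixed in the world has none). Each returns a list of dicts, best first, with "p" (0 to 1); they miss things now and then, are a little off and sometimes report something else, mostly with a low value. They report only what shows in the picture. A call takes as long as a camera call. They do not tell look-alikes from the thing itself.
- search_frame(camera, target): "rect" ([centre column, centre row, width, height] as shares, 0 to 1, of the picture: columns of its width, rows of its height, round what is visible of it).
- silhouettes(camera, target): "region" (384x512 bool, what is visible of it) and "rect" ([centre column, centre row, width, height] as shares, 0 to 1, of the picture: columns of its width, rows of its height, round what is visible of it).
The state is a dict: "time_s": time; "joint_positions": joint angles; "joint_vel": joint speeds; "joint_efforts": joint torques, N m; "eef_pos": TCP position; "eef_rot": TCP orientation; "force": force on the tool from outside, world axes, zero at the start; "moment": the same for the moment, N m; "gripper_width": opening from 0.0 (shut) to 1.0 (fully open); "grasp_force": force on a finger pad.
Only numpy, scipy, OpenCV 4.12 (cv2) and the standard library are available. Lean on these libraries where they do the work, as an engineer would, in place of code of your own. Each camera call takes 0.05 s, during which the arm holds its last target. There are 200 camera calls.

TASK

The sprung clamp on the mounting table cannot reach the dark wood sample standing against its fence. Lift plywood shims by their tabs out of the slotted rack and stand each upright on the clamp's floor between jaw and sample, until pushing the jaw's black handle towards the fence squeezes the whole stack tight before the jaw runs out of travel. Finish while still pushing the handle, holding the stack firmly clamped and touching neither shims nor sample; leave unused shims in the rack and do not disturb the glue bottle, cork and eraser.

Things in the scene. Friction and masses are not known exactly. Their poses are not given: they have to be found in the camera images.
- jig: clamp base, fixed: aluminium plate 240 (x) x 130 (y) x 8 mm. Origin: centre of its underside, z up; +x is the way the jaw closes, towards the fence. The clamp floor (plate top) is 8 mm above the origin. Two low side cheeks, tops at z = 30 mm, from x = -40 to +100 mm, leave a channel 96 mm wide centred on y = 0.
- jaw: sprung sliding jaw, 80 mm wide, top 56 mm above its origin. Origin: foot of its pressing face, at clamp floor level; axes as the jig's. At rest it is at jig x = -35 mm; it slides along jig +x by 16 mm at most, to a hard stop. A spring sends it back when let go (2.4 N at rest, 4.3 N at the stop, little friction).
- jaw_handle (a point): middle of the top edge of the jaw's black upright handle, 66 mm behind (-x) the pressing face and 107 mm above the clamp floor; axes as the jig's. The handle is 12 mm thick (x), 36 mm wide (y) and reaches 95 mm down from here. Push its rear face or pinch it across its thickness from above.
- fence: steel backstop fixed on the clamp floor, 86 mm wide, 62 mm tall; place varies. Origin: foot of the face towards the jaw (the fence lies at +x of it); axes as the jig's. With the jaw at rest, 18.5 to 33.5 mm are free between jaw and sample: one or two shims are needed. If the jaw closes only after over 13.5 mm of travel, one more shim fits.
- sample: loose dark wood block standing on the clamp floor against the fence: 25 mm thick (x), 84 mm wide (y), 70 mm tall, about 110 g. Origin: centre of its underside, z up; its x lies along the jig's x. Its face towards the jaw is at x = -12.5 mm.
- rack: slotted shim holder, grey, fixed: 71 (x) x 109 (y) x 50 mm tall. Origin: centre of its underside, z up. Three slots parallel to its y at x = -21, 0, +21 mm, each 13 mm wide, 93 mm long, 44 mm deep (slot floor 6 mm above the origin). Shims stand in them in any order, their axes as the rack's.
- shim_a: loose plywood shim, 50 g: board 10 mm thick (x), 90 mm wide (y), 70 mm tall, and on top a tab 10 mm thick, 20 mm wide, 40 mm tall, centred at y = -33 mm (shims differ only in this, so neighbours' tabs are staggered). Origin: centre of its underside, z up. Pinch the tab across its thickness, fingertips above the board. Let go upright, it stands by itself.
- shim_b: loose plywood shim, 50 g: board 10 mm thick (x), 90 mm wide (y), 70 mm tall, and on top a tab 10 mm thick, 20 mm wide, 40 mm tall, centred at y = 0 mm (shims differ only in this, so neighbours' tabs are staggered). Origin: centre of its underside, z up. Pinch the tab across its thickness, fingertips above the board. Let go upright, it stands by itself.
- shim_c: loose plywood shim, 50 g: board 10 mm thick (x), 90 mm wide (y), 70 mm tall, and on top a tab 10 mm thick, 20 mm wide, 40 mm tall, centred at y = +33 mm (shims differ only in this, so neighbours' tabs are staggered). Origin: centre of its underside, z up. Pinch the tab across its thickness, fingertips above the board. Let go upright, it stands by itself.
- glue: bystander: white glue bottle, 48 mm across, 130 mm tall, origin at the centre of its underside
- cork: bystander: cork standing on end, 24 mm across, 42 mm tall, origin at the centre of its underside
- eraser: bystander: blue eraser, 60 x 30 x 18 mm, origin at the centre of its underside
Mind the look-alikes: they are no part of the job. What is shaped like the shim_a but blue is not meant. Leave any blue or red look-alike of the rack alone.

How it is judged:
By the outcome, as a careful person would: the job done as asked, in the order asked, and still so for the second after the job is handed in, while the arm keeps its last pose, push and grip.
It also fails if it takes over 72 s, if anything falls off the work surface, if the arm or the gripper's body presses on something with over 40 N, if the wrist force passes 120 N, or if a joint passes its speed limit or range.

## Working session

There is one attempt and no reset: what is moved stays moved. The work goes in short steps, Python scripts to look and compute and a shell command to move; the robot and the scene stay as the last step left them, time stands still between calls to the robot, and variables do not carry over. Pictures are saved under pics/ and viewed, at most 10 in all, crops included, and the job is handed in when it is done.

```bash
mkdir -p pics; cat > h.py <<'E'
import numpy as np,cv2,json
from plant import robot, imaging, search_frame, silhouettes
from scipy.spatial.transform import Rotation as R
def cloud(name,depth):
    i=imaging.camera_info(name);K=np.array(i["K"]);k1=i["k1"]
    v,u=np.mgrid[0:384,0:512].astype(np.float64)
    d=np.array([k1,0,0,0,0],float)
    p=cv2.undistortPoints(np.stack([u.ravel(),v.ravel()],1)[:,None],K,d)[:,0]
    c=np.column_stack([p,np.ones(len(p))])*depth.ravel()[:,None]
    if name=="wrist":
        T=np.array(i["tool_from_camera"]);s=robot.get_state()
        c=c@T[:3,:3].T+T[:3,3]
        w=R.from_quat(s["eef_rot"]).apply(c)+np.array(s["eef_pos"])
    else:
        T=np.linalg.inv(np.array(i["camera_from_world"]));w=c@T[:3,:3].T+T[:3,3]
    w[depth.ravel()<=0]=np.nan
    return w.reshape(384,512,3)
E
python3 - <<'E'
from h import *
print(robot.get_state(), robot.pinch_z)
a,da=imaging.camera("scene");b,db=imaging.camera("top")
np.savez("v0.npz",a=a,da=da,b=b,db=db)
cv2.imwrite("pics/scene0.png",cv2.resize(a[...,::-1],(800,600)));cv2.imwrite("pics/top0.png",cv2.resize(b[...,::-1],(800,600)))
for cam in("scene","top"):
  W=cloud(cam,da if cam=="scene" else db)
  for t in("jaw","jaw_handle","fence","sample","rack","shim_a","glue","cork","eraser"):
    for r in silhouettes(cam,t):
      m=r["region"]; q=W[m]; q=q[~np.isnan(q[:,0])]
      print(cam,t,round(r["p"],2),np.round(np.array(r["rect"])*[512,384,512,384]).astype(int),m.sum(),np.round(np.median(q,0)) if len(q) else None)
E
```

```text
{'time_s': 0.0, 'joint_positions': array([-1.41181406,  0.62935695,  0.03840434,  1.51840514, -0.02700062,
        0.99630334, -0.01997699]), 'joint_vel': array([ 0.00159112,  0.0013761 ,  0.00067995,  0.00021978,  0.00017962,
       -0.00153562,  0.00032077]), 'joint_efforts': array([-6.67113709e-04, -5.63398540e+01,  1.22636843e+00, -1.93438804e+01,
        1.10927687e-02,  1.08393034e-02, -4.18325342e-06]), 'eef_pos': array([144.68760482, 633.02573931, 230.36952496]), 'eef_rot': array([ 1.12128651e-01,  9.93693217e-01, -9.72097097e-04, -1.07380793e-04]), 'force': array([ 0.94000826, -0.33209013,  0.57744812]), 'moment': array([ 0.01201699, -0.05319332, -0.01672251]), 'grasp_force': 0.0, 'gripper_width': 1.0002649960068297} 18.700000000000003
scene jaw 0.59 [335 151  32  50] 681 [462. 186.  63.]
scene jaw 0.45 [203 232  62  36] 1131 [ 606. -202.   33.]
scene jaw_handle 0.75 [336 151  33  49] 729 [462. 186.  62.]
scene jaw_handle 0.44 [350 172  97  94] 2396 [554. 174.  16.]
scene fence 0.79 [356 180  37  35] 1013 [587. 195.  39.]
scene sample 0.77 [350 168  34  38] 359 [560. 179.  7
[... 732 characters left out ...]
   8] 211 [ 590. -197.   76.]
top fence 0.89 [150 186  47  23] 715 [598. 194.  22.]
top sample 0.81 [151 201  39  17] 370 [558. 185.  77.]
top rack 0.95 [361 266  51  35] 1411 [ 384. -331.   44.]
top rack 0.9 [308 194  49  28] 638 [ 563. -184.   49.]
top rack 0.77 [316 102  51  35] 1434 [ 805. -222.   44.]
top shim_a 0.65 [304 248  18  33] 307 [ 439. -182.   68.]
top shim_a 0.6 [309 203  39   3] 137 [ 549. -193.   77.]
top shim_a 0.56 [307 194  40   6] 177 [ 570. -187.   76.]
top shim_a 0.49 [308 185  42   5] 200 [ 590. -199.   76.]
top shim_a 0.47 [150 200  40  12] 446 [557. 192.  77.]
top cork 0.55 [235 243  11   7] 83 [450. -19.  41.]
top eraser 0.73 [227 194  11  22] 287 [574.   4.  17.]
```

View pics/scene0.png

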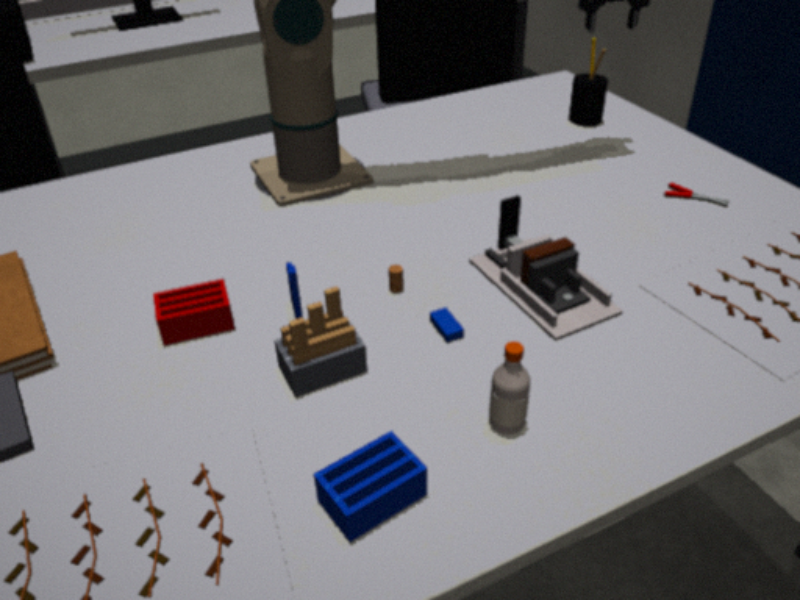

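View pics/top0.png

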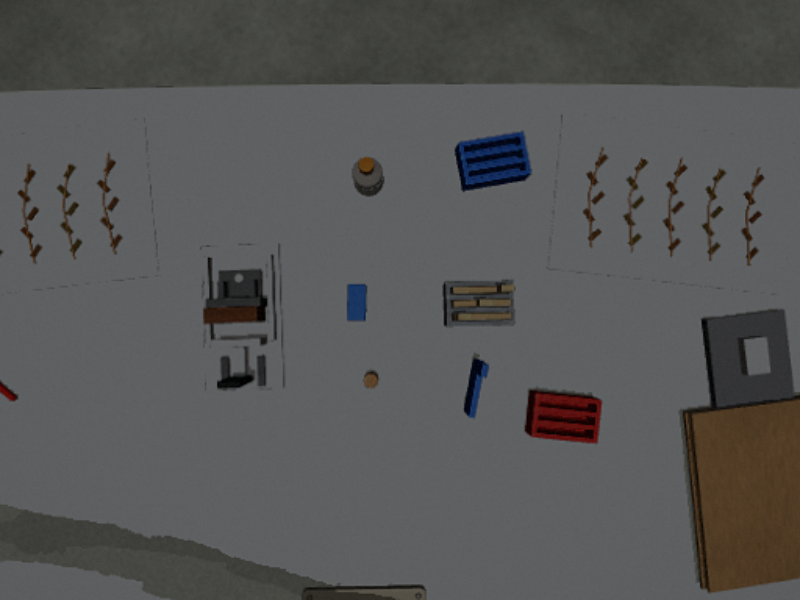

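The scene view shows the real grey rack with three wood shims at about (322,345), the clamp at (545,270), and blue and red decoys. In the top view the clamp is at (240,310) and the rack at (480,303), with the jaw on the robot side and the fence beyond it. I'll move the wrist camera over the clamp.

```bash
cat >> h.py <<'E'
def rel(p,yaw):
    """TCP target p (mm), tool y at yaw deg from world x, tool down -> shift cm, rotvec deg"""
    s=robot.get_state();r=R.from_quat(s["eef_rot"]);c,q=np.cos(np.radians(yaw)),np.sin(np.radians(yaw))
    y=np.array([c,q,0]);z=np.array([0,0,-1.]);T=R.from_matrix(np.column_stack([np.cross(y,z),y,z]))
    d=r.inv().apply(np.array(p)-s["eef_pos"])/10;a=(r.inv()*T).as_rotvec(degrees=True)
    print("now",np.round(s["eef_pos"],1),"shift",np.round(d,2),"turn",np.round(a,2))
E
python3 - <<'E'
from h import *
print(np.round(imaging.camera_info("wrist")["tool_from_camera"],3),imaging.camera_info("wrist")["K"],imaging.camera_info("wrist")["k1"])
rel([500,190,360],0)
E
```

```text
[[-0.00000e+00 -9.55000e-01 -2.96000e-01  7.59410e+01]
 [ 1.00000e+00 -0.00000e+00 -1.00000e-03  3.00000e-01]
 [ 1.00000e-03 -2.96000e-01  9.55000e-01 -1.42477e+02]
 [ 0.00000e+00  0.00000e+00  0.00000e+00  1.00000e+00]] [[296.22340342   0.         249.59366578]
 [  0.         296.22340342 195.56989748]
 [  0.           0.           1.        ]] -0.028098812013240028
now [144.8 633.7 231.3] shift [-44.51 -35.33 -12.87] turn [-0.   -0.   77.12]
```

```bash
python3 -m creep '[-45.4,-30,-10.9,0,0,77.1,1,-45.4,-30,-10.9,0,0,77.1,1,-45.4,-30,-10.9,0,0,77.1,1,-45.4,-30,-10.9,0,0,77.1,1,-45.4,-30,-10.9,0,0,77.1,1,-45.4,-30,-10.9,0,0,77.1,1,-45.4,-30,-10.9,0,0,77.1,1,-45.4,-30,-10.9,0,0,77.1,1,-45.4,-30,-10.9,0,0,77.1,1,-45.4,-30,-10.9,0,0,77.1,1,-45.4,-30,-10.9,0,0,77.1,1,-45.4,-30,-10.9,0,0,77.1,1]' 30; python3 -c "
from h import *
rel([520,240,340],0)"
```

```text
time_s: 2.2
eef_pos: [525.8, 232.7, 342.2]
eef_rot: [0.711, 0.703, 0.001, 0.003]
force: [-0.1, 0.3, -0.4]
gripper_width: 0.998
grasp_force: 0.0
now [525.8 232.7 342.2] shift [ 0.73 -0.59  0.22] turn [ 0.36  0.17 -0.6 ]
```

```bash
python3 -m creep '[0,0,0,0,0,0,1,0,0,0,0,0,0,1]' >/dev/null; python3 - <<'E'
from h import *
s=robot.get_state();print(s["eef_pos"],np.abs(s["joint_vel"]).max())
a,d=imaging.camera("wrist");W=cloud("wrist",d)
np.savez("w1.npz",a=a,d=d,W=W)
cv2.imwrite("pics/w1.png",cv2.resize(a[...,::-1],(800,600)))
for t in("jaw","jaw_handle","fence","sample"):
    for r in silhouettes("wrist",t):
      m=r["region"]; q=W[m]; q=q[~np.isnan(q[:,0])]
      print(t,round(r["p"],2),np.round(np.array(r["rect"])*[512,384,512,384]).astype(int),m.sum(),np.round(np.median(q,0)) if len(q) else None)
E
```

```text
[519.50211403 241.34452306 339.87153397] 0.022481540932203226
jaw 0.92 [222 187  57  55] 1491 [482. 198.  63.]
jaw_handle 0.86 [224 188  60  59] 1435 [482. 199.  63.]
fence 0.87 [301 186  40  69] 1682 [600. 200.  31.]
sample 0.9 [276 187  19  61] 1301 [556. 208.  77.]
```

View pics/w1.png

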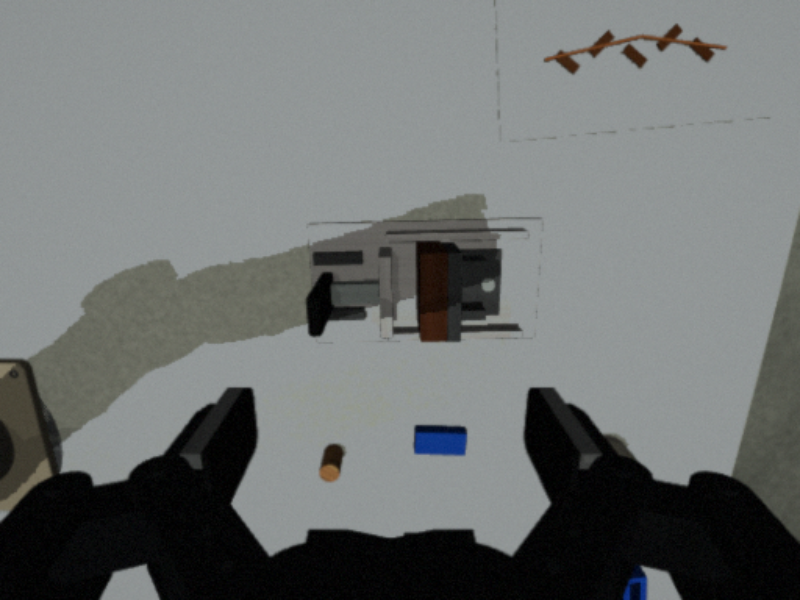

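The wrist view shows the clamp at (425,280) with its handle at (318,303), jaw plate (386,292), brown sample (435,290) and fence (460,290); its yaw is near 0. I'll fit exact positions from the depth.

```bash
python3 - <<'E'
from h import *
W=np.load("w1.npz")["W"].reshape(-1,3)
W=W[~np.isnan(W[:,0])]
def fit(n,z,box,t=2.5):
    q=W[(abs(W[:,2]-z)<t)&(W[:,0]>box[0])&(W[:,0]<box[1])&(W[:,1]>box[2])&(W[:,1]<box[3])]
    r=cv2.minAreaRect(q[:,:2].astype(np.float32));c=np.cov(q[:,:2].T);w,v=np.linalg.eigh(c)
    print(n,len(q),np.round(q[:,2].mean(),1),"c",np.round(r[0],1),"size",np.round(r[1],1),round(r[2],2),"pca",round(np.degrees(np.arctan2(v[1,1],v[0,1])),2),"x1-99",np.round(np.percentile(q[:,0],[1,99]),1),"y",np.round(np.percentile(q[:,1],[1,99]),1))
fit("sample",78,(530,580,120,260));fit("jaw",64,(480,540,120,260));fit("handle",115,(400,480,120,260));fit("fence",70,(560,620,120,260));fit("plate",8,(400,700,100,280),3);fit("cheeks",30,(480,700,120,260))
q=W[(W[:,0]>570)&(W[:,0]<660)&(W[:,1]>130)&(W[:,1]<250)&(W[:,2]>3)]
print(np.histogram(q[:,2],bins=range(0,120,5)))
q=W[(abs(W[:,0]-750)<60)&(abs(W[:,1]-190)<50)];print("table",np.median(q,0) if len(q) else 0)
E
```

```text
sample 990 77.8 c [558.2 199.5] size [24.4 84.1] 1.22 pca 91.09 x1-99 [545.5 570.1] y [158.3 241.1]
jaw 412 63.3 c [513.9 196.1] size [11.9 78.8] 1.66 pca 91.72 x1-99 [507.4 520.7] y [157.2 235.3]
handle 214 114.6 c [454.2 194.3] size [11.4 33.5] 1.14 pca 91.35 x1-99 [448.7 459.7] y [177.8 210.9]
fence 518 69.9 c [577.5 198.7] size [21.  89.3] 7.95 pca 91.29 x1-99 [571.2 584.6] y [155.3 239.7]
plate 5358 7.8 c [555.1 196.8] size [240.6 130.4] 1.7 pca -179.58 x1-99 [436.2 673.9] y [132.  263.1]
cheeks 815 29.8 c [577.9 197.4] size [154.8 112.7] 1.54 pca 109.52 x1-99 [514.3 653.6] y [140.9 255. ]
(array([   0, 1134,  165,  634,  132,  235,  158,   25,  151,   93,    1,
          9,    3,  307,  217,   13,    0,    0,    0,    0,    0,    0,
          0]), array([  0,   5,  10,  15,  20,  25,  30,  35,  40,  45,  50,  55,  60,
        65,  70,  75,  80,  85,  90,  95, 100, 105, 110, 115]))
table [ 7.49615207e+02  1.91860195e+02 -2.10898839e-01]
```

Gap: sample face x ≈ 545.7, jaw face ≈ 520.0, so about 25.7 mm and two shims. Next, the view over the rack.

```bash
python3 -m creep '[-38.6,4,3,0,0,0,1,-38.6,4,3,0,0,0,1,-38.6,4,3,0,0,0,1,-38.6,4,3,0,0,0,1,-38.6,4,3,0,0,0,1,-38.6,4,3,0,0,0,1,-38.6,4,3,0,0,0,1,-38.6,4,3,0,0,0,1,-38.6,4,3,0,0,0,1,-38.6,4,3,0,0,0,1,-38.6,4,3,0,0,0,1,-38.6,4,3,0,0,0,1]' ; python3 - <<'E'
from h import *
s=robot.get_state();print(s["eef_pos"],np.abs(s["joint_vel"]).max(),np.round(s["joint_positions"],2))
a,d=imaging.camera("wrist");W=cloud("wrist",d)
np.savez("w2.npz",a=a,d=d,W=W)
cv2.imwrite("pics/w2.png",cv2.resize(a[...,::-1],(800,600)))
for t in("rack","shim_a"):
    for r in silhouettes("wrist",t):
      m=r["region"]; q=W[m]; q=q[~np.isnan(q[:,0])]
      print(t,round(r["p"],2),np.round(np.array(r["rect"])*[512,384,512,384]).astype(int),m.sum(),np.round(np.median(q,0)) if len(q) else None)
W=W.reshape(-1,3);W=W[~np.isnan(W[:,0])]
W=W[(abs(W[:,0]-568)<70)&(abs(W[:,1]+190)<80)]
def fit(n,m):
    q=W[m];r=cv2.minAreaRect(q[:,:2].astype(np.float32));w,v=np.linalg.eigh(np.cov(q[:,:2].T))
    print(n,len(q),round(np.median(q[:,2]),1),"c",np.round(r[0],1),"size",np.round(r[1],1),round(r[2],2),"pca",round(np.degrees(np.arctan2(v[1,1],v[0,1])),2),"mean",np.round(q.mean(0),1))
z=W[:,2];fit("racktop",abs(z-50)<3)
for n,m in(("board",abs(z-76)<3),("tab",abs(z-116)<4)):
    p=W[m];g=((p[:,:2]-p[:,:2].min(0))/2).astype(int);im=np.zeros(g.max(0)+1,np.uint8);im[g[:,0],g[:,1]]=1
    im=cv2.dilate(im,np.ones((3,3)));k,l=cv2.connectedComponents(im);lab=l[g[:,0],g[:,1]];idx=np.where(m)[0]
    for i in range(1,k):
        if (lab==i).sum()>15: fit(n,idx[lab==i])
E
```

```text
time_s: 3.85
eef_pos: [561.0, -143.7, 310.3]
eef_rot: [0.706, 0.708, 0.0, -0.0]
force: [-0.4, -1.1, -0.1]
gripper_width: 1.0
grasp_force: 0.0
[ 561.04375367 -143.70559713  310.25586556] 0.004663947509679409 [-0.12  0.49  0.51  1.62 -0.26  1.1   0.46]
rack 0.9 [143 273  54  80] 1357 [ 389. -280.   33.]
rack 0.75 [410 210  65  85] 4814 [ 799. -216.   43.]
rack 0.63 [258 192  48  82] 2122 [ 566. -176.   50.]
rack 0.46 [431  62  90  46] 2813 [766. -19.  86.]
shim_a 0.93 [242 198  10  70] 573 [ 552. -184.   76.]
shim_a 0.9 [271 206  11  85] 779 [ 591. -195.   76.]
shim_a 0.86 [162 193  74  35] 1597 [ 445. -182.   60.]
shim_a 0.84 [257 198   7  62] 474 [ 572. -183.   77.]
racktop 1751 50.0 c [ 572.2 -192.6] size [ 71.1 108.1] 0.54 pca 86.86 mean [ 571.3 -185.2   50. ]
board 300 75.8 c [ 551.3 -207.4] size [61.7  9.6] 89.97 pca 90.26 mean [ 551.6 -208.4   75.9]
board 86 76.1 c [ 572.5 -228. ] size [ 8.3 19.7] 0.48 pca 90.9 mean [ 572.5 -228.    76. ]
board 187 76.1 c [ 571.8 -165.5] size [ 8.  35.6] 0.72 pca 90.5 mean [ 571.8 -165.4   76. ]
board 381 75.9 c [ 593.  -182.1] size [10.  68.9] 0.5 pca 90.49 mean [ 593.  -182.2   75.9]
tab 144 115.7 c [ 550.6 -160. ] size [19.6  9.5] 89.85 pca 92.67 mean [ 550.9 -159.4  115.7]
tab 146 115.7 c [ 572.3 -192.5] size [ 9.8 20.3] 0.72 pca 90.99 mean [ 572.2 -192.2  115.7]
tab 123 115.8 c [ 593.2 -225.5] size [ 8.9 20.1] 1.06 pca 91.54 mean [ 593.2 -224.9  115.7]
```

View pics/w2.png

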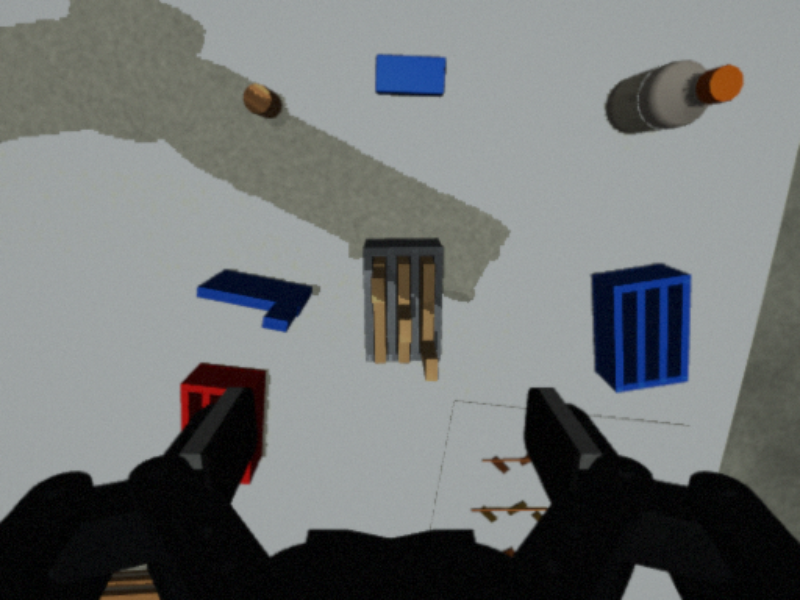

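The wrist view shows the grey rack at (404,305) with three wood shims: tab +33 at front-left, 0 in the middle and −33 at back-right. The fallen blue shim and the coloured racks are decoys. I'll take shim_c (x≈551) first, then shim_a.

```bash
python3 -m creep '[-1.6,-1,8,0,0,-0.4,0.35,-1.6,-1,12,0,0,-0.4,0.35,-1.6,-1,15,0,0,-0.4,0.35,-1.6,-1,16,0,0,-0.4,0.35,-1.6,-1,16,0,0,-0.4,0.35,-1.6,-1,16,0,0,-0.4,0.35,-1.6,-1,18,0,0,-0.4,0.35,-1.6,-1,20,0,0,-0.4,0.35,-1.6,-1,22,0,0,-0.4,0.35,-1.6,-1,22.8,0,0,-0.4,0.35,-1.6,-1,22.8,0,0,-0.4,0.35,-1.6,-1,22.8,0,0,-0.4,0.35]' 40; python3 -c "
from h import *
rel([551,-160,82],0.5)
a,d=imaging.camera('wrist');cv2.imwrite('pics/w3.png',cv2.resize(a[...,::-1],(640,480)))"
```

```text
time_s: 5.2
eef_pos: [552.0, -162.4, 84.0]
eef_rot: [0.704, 0.71, 0.001, 0.001]
force: [-0.6, -0.6, -0.3]
gripper_width: 0.352
grasp_force: 0.0
now [ 552.  -162.4   84. ] shift [ 0.24 -0.1   0.2 ] turn [ 0.16  0.05 -0.07]
```

View pics/w3.png

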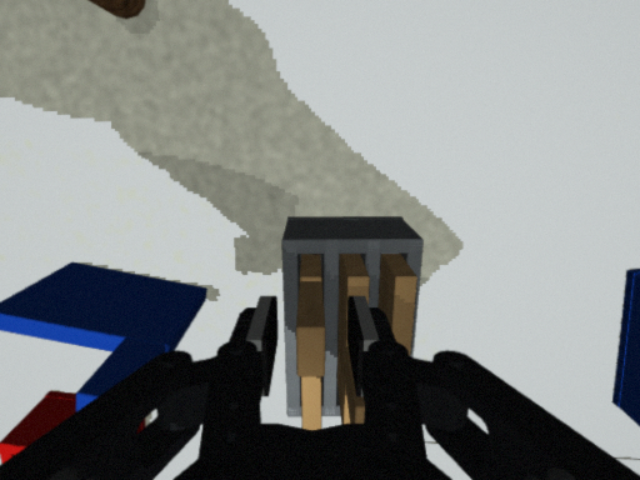

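The tab at (311,350) is centred between the pads at x 265 and 360. Close and lift.

```bash
python3 -m creep '[0,0,0,0,0,0,0,0,0,0,0,0,0,0,0,0,0,0,0,0,0,0,0,0,0,0,0,0,0,0,0,0,0,0,0,0,0,0,0,0,0,0,0,0,-1,0,0,0,0,0,0,-3,0,0,0,0,0,0,-6,0,0,0,0,0,0,-9,0,0,0,0,0,0,-11,0,0,0,0,0,0,-11,0,0,0,0]' 40; python3 -c "
from h import *
rel([551,-160,192],0.5)"
```

```text
time_s: 6.45
eef_pos: [552.5, -162.9, 195.7]
eef_rot: [0.705, 0.71, 0.002, 0.003]
force: [0.3, -0.0, -0.2]
gripper_width: 0.109
grasp_force: 39.3
now [ 552.5 -162.9  195.7] shift [ 0.29 -0.15  0.37] turn [ 0.34  0.09 -0.09]
```

```bash
python3 -m creep '[2,0,-0.5,0,0,0,0,6,-0.2,-0.5,0,0,0,0,11,-0.4,-0.5,0,0,-0.4,0,16,-0.5,-0.5,0,0,-0.9,0,21,-0.7,-0.5,0,0,-0.9,0,26,-0.8,-0.5,0,0,-0.9,0,31,-1,-0.5,0,0,-0.9,0,35,-1,-0.5,0,0,-0.9,0,38,-1,-0.5,0,0,-0.9,0,39,-1,-0.5,0,0,-0.9,0,39,-1,-0.5,0,0,-0.9,0,39,-1,-0.5,0,0,-0.9,0]' 40; python3 -m creep '[0,0,0,0,0,0,0]' >/dev/null; python3 - <<'E'
from h import *
rel([538.7,227.2,130],1.4)
s=robot.get_state()
a,d=imaging.camera("wrist");W=cloud("wrist",d);np.savez("w4.npz",a=a,d=d,W=W)
cv2.imwrite("pics/w4.png",cv2.resize(a[...,::-1],(800,600)))
q=W.reshape(-1,3);q=q[~np.isnan(q[:,0])]-s["eef_pos"]
for n,z in(("boardtop",-8),("tabtop",32)):
    p=q[(abs(q[:,2]-z)<4)&(abs(q[:,0])<9)&(q[:,1]>-15)&(q[:,1]<40)]
    print(n,len(p),np.round(np.percentile(p,[2,50,98],0),1) if len(p) else 0)
p=q[(q[:,2]<-15)&(q[:,2]>-78)&(abs(q[:,0])<15)&(abs(q[:,1])<60)];print(len(p),np.round(np.percentile(p,[2,50,98],0),1))
E
```

```text
time_s: 7.65
eef_pos: [537.8, 225.6, 197.0]
eef_rot: [0.7, 0.714, -0.001, 0.0]
force: [0.4, -0.9, -0.4]
gripper_width: 0.106
grasp_force: 39.2
now [538.2 225.2 197.4] shift [0.21 0.05 6.74] turn [-0.    0.07 -0.28]
boardtop 169 [[ -5.3  12.1 -11.9]
 [ -0.4  13.6  -7.6]
 [  4.   14.9  -4.1]]
tabtop 1202 [[-8.  -6.9 28.6]
 [-0.3  6.5 32.3]
 [ 7.9 12.7 35.4]]
440 [[ -5.6  13.7 -75. ]
 [ -1.   14.5 -39. ]
 [  3.9  14.9 -15.5]]
```

View pics/w4.png

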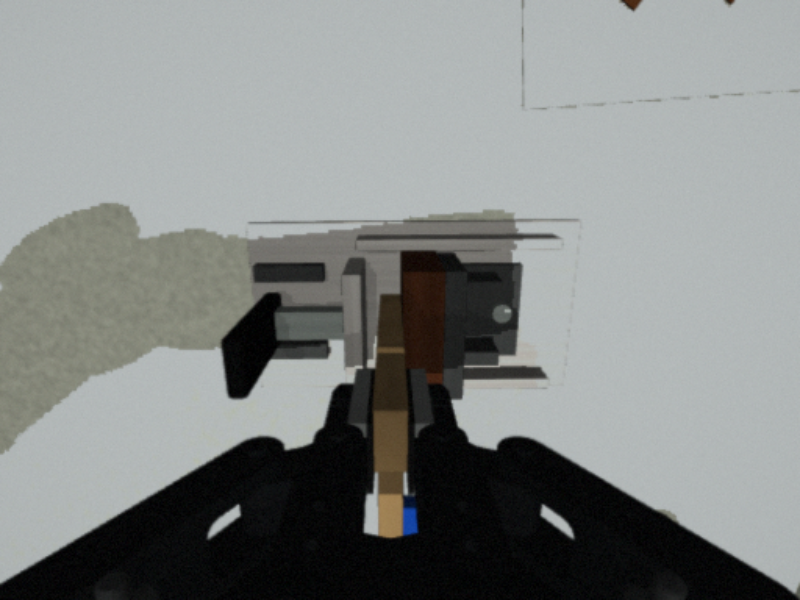

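The held shim at (390,400) lines up with the gap between jaw and sample at (385,300). The board's +y end is 14.7 mm ahead of the tool, so the shim centre is about −30.3 mm in y. Lowering with about 2.5 mm clearance to the sample.

```bash
python3 -m creep '[0.18,0,1,0,0,-0.3,0,0.18,0,2.5,0,0,-0.3,0,0.18,0,4,0,0,-0.3,0,0.18,0,5.5,0,0,-0.3,0,0.18,0,7,0,0,-0.3,0,0.18,0,8.5,0,0,-0.3,0,0.18,0,9.7,0,0,-0.3,0,0.18,0,10.5,0,0,-0.3,0,0.18,0,11,0,0,-0.3,0,0.18,0,11,0,0,-0.3,0,0.18,0,11,0,0,-0.3,0]' 40; python3 -c "
from h import *
rel([538,227,86],1.4)"
```

```text
time_s: 8.9
eef_pos: [538.1, 229.5, 87.6]
eef_rot: [0.697, 0.717, 0.0, 0.0]
force: [0.3, -0.4, -0.5]
gripper_width: 0.112
grasp_force: 39.2
now [538.1 229.5  87.6] shift [-0.25 -0.01  0.16] turn [0.02 0.01 0.21]
```

```bash
python3 -m creep '[-0.25,0,0,0,0,0,0,-0.25,0,0.1,0,0,0.2,0,-0.25,0.1,0.1,0,0,0.2,0,-0.25,0.2,0.1,0,0,0.2,0,-0.25,0.25,0.1,0,0,0.2,0,-0.25,0.25,0.1,0,0,0.2,0]' 40; python3 -c "
from h import *
rel([540.5,227,86],1.4)"
```

```text
time_s: 9.5
eef_pos: [540.5, 227.4, 86.3]
eef_rot: [0.698, 0.716, 0.0, -0.0]
force: [-0.2, -0.2, -1.4]
gripper_width: 0.116
grasp_force: 39.2
now [540.5 227.4  86.3] shift [-0.04  0.    0.03] turn [ 0.   -0.01  0.02]
```

```bash
python3 -m creep '[0,0.1,0.05,0,0,0,0,0,0.1,0.05,0,0,0,0,0,0.05,0.05,0,0,0,0.2,0,0.05,0.05,0,0,0,0.3,0,0.05,0,0,0,0,0.3,0,0.05,0,0,0,0,0.3,0,0.05,-2,0,0,0,0.3,0,0.05,-5,0,0,0,0.35,0,0.05,-9,0,0,0,0.35,0,0.05,-14,0,0,0,0.35,0,0.05,-19,0,0,0,0.35,0,0.05,-20,0,0,0,0.35]' 40;  python3 -m creep '[0,0,0,0,0,0,0.35,0,0,0,0,0,0,0.35]' >/dev/null; python3 - <<'E'
from h import *
rel([593,-225.5,290],0.5)
a,d=imaging.camera("wrist");W=cloud("wrist",d);np.savez("w5.npz",a=a,d=d,W=W)
cv2.imwrite("pics/w5.png",cv2.resize(a[...,::-1],(640,480)))
W=W.reshape(-1,3);W=W[~np.isnan(W[:,0])]
W=W[(abs(W[:,0]-540)<50)&(abs(W[:,1]-200)<60)];z=W[:,2]
def fit(n,q):
    r=cv2.minAreaRect(q[:,:2].astype(np.float32))
    print(n,len(q),round(np.median(q[:,2]),1),"c",np.round(r[0],1),"size",np.round(r[1],1),round(r[2],2),"x",np.round(np.percentile(q[:,0],[1,50,99]),1),"y",np.round(np.percentile(q[:,1],[1,50,99]),1))
fit("tab",W[abs(z-118)<4]);fit("top78",W[abs(z-78)<3]);fit("jaw",W[(abs(z-64)<2.5)&(W[:,0]<524)])
for y in(170,185,200,215): 
    q=W[(abs(z-78)<3)&(abs(W[:,1]-y)<4)&(W[:,0]<575)];print(y,np.round(np.percentile(q[:,0],[1,99]),1))
E
```

```text
time_s: 10.7
eef_pos: [544.3, 227.6, 292.5]
eef_rot: [0.698, 0.716, 0.005, 0.002]
force: [0.3, 0.2, -0.5]
gripper_width: 0.347
grasp_force: 0.0
now [540.  227.3 285.1] shift [-45.4    4.17  -0.48] turn [-0.11  0.02  0.93]
tab 170 117.1 c [539.2 229.6] size [ 8.7 20. ] 1.25 x [534.7 539.2 543.7] y [219.7 229.8 239.5]
top78 1664 77.3 c [553.1 197. ] size [34.9 89.4] 2.04 x [536.3 554.3 569.9] y [155.  196.3 240.3]
jaw 539 62.9 c [513.6 194.7] size [11.8 79.3] 0.63 x [507.8 514.1 519.7] y [155.5 196.6 234. ]
170 [536.8 570.1]
185 [536.4 570.2]
200 [536.1 569.5]
215 [545.5 568.8]
```

View pics/w5.png

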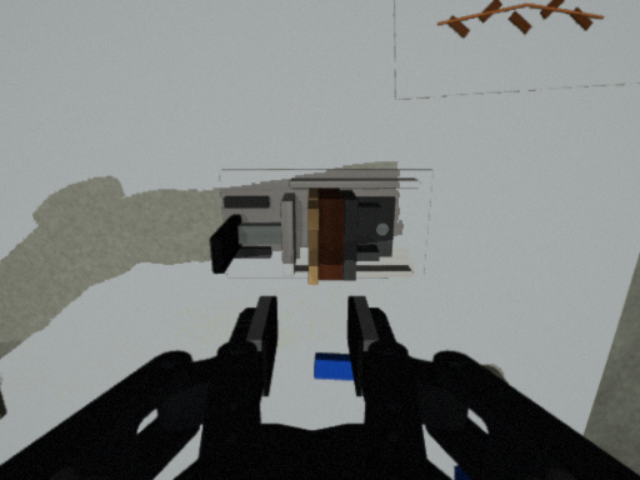

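Shim 1 stands flush against the sample (tab at (312,265), rear face x≈536), leaving about 16 mm to the jaw. Now shim_a.

```bash
python3 -m creep '[-4,0.4,0,0,0,0,0.35,-9,0.8,0,0,0,0,0.35,-14,1.3,0,0,0,0.9,0.35,-19,1.8,0,0,0,0.9,0.35,-24,2.2,0,0,0,0.9,0.35,-29,2.7,0,0,0,0.9,0.35,-34,3.1,2,0,0,0.9,0.35,-39,3.6,5,0,0,0.9,0.35,-43,4,8,0,0,0.9,0.35,-45.4,4.2,10,0,0,0.9,0.35,-45.4,4.2,12,0,0,0.9,0.35,-45.4,4.2,13,0,0,0.9,0.35]' 40; python3 -m creep '[0,0,0,0,0,0,0.35,0,0,0,0,0,0,0.35]' >/dev/null; python3 - <<'E'
from h import *
rel([593.1,-225.3,83],0.5)
s=robot.get_state()
a,d=imaging.camera("wrist");W=cloud("wrist",d).reshape(-1,3);W=W[~np.isnan(W[:,0])]
q=W[(abs(W[:,2]-116)<4)&(abs(W[:,0]-593)<14)&(abs(W[:,1]+222)<20)];print(len(q),np.round(np.percentile(q,[2,50,98],0),1))
q=W[(abs(W[:,2]-76)<3)&(abs(W[:,0]-593)<10)&(abs(W[:,1]+180)<50)];print(len(q),np.round(np.percentile(q,[2,50,98],0),1))
E
```

```text
time_s: 12.15
eef_pos: [591.2, -225.9, 151.9]
eef_rot: [0.705, 0.709, -0.002, -0.003]
force: [-0.2, 0.6, 0.0]
gripper_width: 0.347
grasp_force: 0.0
now [ 594.4 -224.2  156.2] shift [-0.11 -0.13  7.32] turn [-0.02 -0.04  0.12]
435 [[ 589.4 -234.5  113.7]
 [ 594.1 -224.3  116.6]
 [ 598.9 -215.5  117.8]]
1187 [[ 589.1 -214.8   75.1]
 [ 593.7 -180.4   76.5]
 [ 598.4 -148.7   78. ]]
```

```bash
python3 -m creep '[-0.1,-0.05,2,0,0,0,0.35,-0.1,-0.05,4,0,0,0,0.35,-0.1,-0.05,6,0,0,0,0.35,-0.1,-0.05,7.2,0,0,0,0.35,-0.1,-0.05,7.2,0,0,0,0.35,-0.1,-0.05,7.2,0,0,0,0.35,-0.1,-0.05,7.2,0,0,0,0,-0.1,-0.05,7.2,0,0,0,0,-0.1,-0.05,7.2,0,0,0,0,-0.1,-0.05,7.2,0,0,0,0,-0.1,-0.05,7.2,0,0,0,0]' 40
```

```text
time_s: 13.5
eef_pos: [594.4, -227.1, 85.6]
eef_rot: [0.704, 0.71, 0.001, 0.001]
force: [-0.8, -0.1, 5.5]
gripper_width: 0.11
grasp_force: 39.9
```

```bash
python3 -m creep '[0,0,-1,0,0,0,0,0,0,-3,0,0,0,0,0,0,-6,0,0,0,0,0,0,-9,0,0,0,0,0,0,-11.5,0,0,0,0,0,0,-11.5,0,0,0,0,0,0,-11.5,0,0,0,0]' 40; python3 -c "
from h import *
rel([528.5,163,200],1.4)"
```

```text
time_s: 14.2
eef_pos: [593.5, -226.3, 199.7]
eef_rot: [0.704, 0.71, 0.0, 0.0]
force: [0.8, -0.1, -1.4]
gripper_width: 0.112
grasp_force: 39.4
now [ 593.5 -226.3  199.7] shift [ 3.899e+01 -6.150e+00 -3.000e-02] turn [ 0.03 -0.01 -0.87]
```

```bash
python3 -m creep '[2,-0.6,-1,0,0,0,0,6,-1.8,-1.5,0,0,0,0,11,-3,-1.5,0,0,-0.4,0,16,-4,-1.5,0,0,-0.9,0,21,-5,-1.5,0,0,-0.9,0,26,-6,-1.5,0,0,-0.9,0,31,-6.1,-1.5,0,0,-0.9,0,35,-6.1,-1.5,0,0,-0.9,0,38,-6.1,-1.5,0,0,-0.9,0,39,-6.1,-1.5,0,0,-0.9,0,39,-6.1,-1.5,0,0,-0.9,0,39,-6.1,-1.5,0,0,-0.9,0]' 40; python3 -m creep '[0,0,0,0,0,0,0,0,0,0,0,0,0,0]' >/dev/null; python3 - <<'E'
from h import *
rel([528.7,163.2,130],1.4)
s=robot.get_state()
a,d=imaging.camera("wrist");W=cloud("wrist",d);np.savez("w6.npz",a=a,d=d,W=W)
cv2.imwrite("pics/w6.png",cv2.resize(a[...,::-1],(640,480)))
q=W.reshape(-1,3);q=q[~np.isnan(q[:,0])];w=q;q=q-s["eef_pos"]
p=q[(abs(q[:,2]+7.5)<4)&(abs(q[:,0])<14)&(q[:,1]>11)&(q[:,1]<100)]
print("board",len(p),np.round(np.percentile(p,[2,50,98],0),1))
for y in(20,40,60,75):
    k=p[abs(p[:,1]-y)<5];print(y,np.round(np.percentile(k[:,0],[3,97]),1) if len(k) else 0)
p=q[(q[:,2]<-15)&(q[:,2]>-76)&(abs(q[:,0])<15)&(abs(q[:,1]-78)<6)]
if len(p)>20: print("end",len(p),np.round(np.percentile(p,[2,50,98],0),1),"tilt",np.polyfit(p[:,2],p[:,0],1))
for n,z,b in(("tab1",118,(525,550)),("jaw",64,(500,525)),("s1",78,(530,580))):
    p=w[(abs(w[:,2]-z)<3)&(w[:,0]>b[0])&(w[:,0]<b[1])&(w[:,1]>150)&(w[:,1]<250)]
    if len(p)>20: print(n,len(p),np.round(np.percentile(p,[2,50,98],0),1))
E
```

```text
time_s: 15.4
eef_pos: [528.8, 160.8, 213.7]
eef_rot: [0.699, 0.715, -0.001, 0.0]
force: [-0.2, -1.1, -0.6]
gripper_width: 0.111
grasp_force: 39.4
now [529.3 161.  214.4] shift [ 0.23 -0.05  8.43] turn [-0.01  0.03 -0.16]
board 2516 [[ -6.5  11.8 -11. ]
 [ -1.5  47.9  -9.7]
 [  3.4  78.5  -7.2]]
20 [-5.5  3.8]
40 [-6.3  3.2]
60 [-6.5  3. ]
75 [-6.7  2.7]
tab1 314 [[535.4 220.8 116.4]
 [539.9 230.6 117.8]
 [544.4 239.6 119.2]]
jaw 815 [[507.8 157.3  61.9]
 [513.  199.1  63.4]
 [518.  234.   64.7]]
s1 2968 [[537.9 157.9  76.3]
 [555.  197.3  77.8]
 [570.  240.3  79.3]]
```

View pics/w6.png

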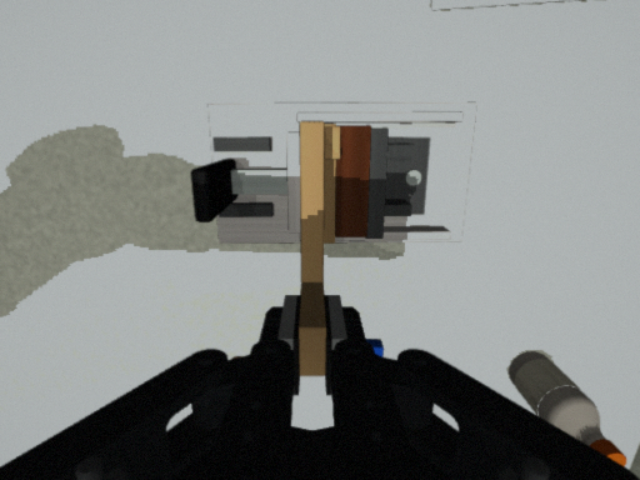

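Held shim 2 at (313,200) sits over the gap; its board centre is +33.7 mm in y and −1.3 mm in x from the tool. Lowering in stages.

```bash
python3 -m creep '[0.16,0,1,0,0,-0.2,0,0.16,0,2.5,0,0,-0.2,0,0.16,0,4,0,0,-0.2,0,0.16,0,4.6,0,0,-0.2,0,0.16,0,4.6,0,0,-0.2,0,0.16,0,4.6,0,0,-0.2,0]' 40; python3 -c "
from h import *
for i in range(3): rel([529.3,162.6,115],1.5);imaging.camera('wrist')"
```

```text
time_s: 16.25
eef_pos: [529.3, 164.4, 168.5]
eef_rot: [0.697, 0.717, 0.0, 0.0]
force: [-0.0, -0.5, 0.1]
gripper_width: 0.107
grasp_force: 39.4
now [529.3 164.4 168.5] shift [-0.18 -0.01  5.35] turn [0.02 0.   0.11]
now [529.5 164.5 168.8] shift [-0.19 -0.03  5.38] turn [ 0.06 -0.01  0.11]
now [529.6 164.6 168.9] shift [-0.2  -0.04  5.39] turn [ 0.07 -0.02  0.11]
```

```bash
python3 -m creep '[-0.2,-0.03,0,0,0,0.1,0,-0.2,-0.03,1,0,0,0.1,0,-0.2,-0.03,2.5,0,0,0.1,0,-0.2,-0.03,4,0,0,0.1,0,-0.2,-0.03,5.3,0,0,0.1,0,-0.2,-0.03,5.3,0,0,0.1,0,-0.2,-0.03,5.3,0,0,0.1,0]' 40; python3 -c "
from h import *
rel([529.3,162.6,88],1.4)"
```

```text
time_s: 17.1
eef_pos: [528.8, 162.3, 115.1]
eef_rot: [0.698, 0.716, -0.0, -0.0]
force: [0.1, 0.3, -0.4]
gripper_width: 0.112
grasp_force: 39.3
now [528.8 162.3 115.1] shift [0.03 0.05 2.71] turn [-0.02  0.02  0.11]
```

```bash
python3 -m creep '[0,0,0.8,0,0,0,0,0,0,1.6,0,0,0,0,0,0,2.2,0,0,0,0,0,0,2.5,0,0,0,0,0,0,2.6,0,0,0,0,0,0,2.6,0,0,0,0]' 40; python3 -c "
from h import *
rel([529.3,162.6,88],1.4)"
```

```text
time_s: 17.7
eef_pos: [528.8, 162.4, 89.2]
eef_rot: [0.698, 0.716, -0.0, -0.0]
force: [-0.3, -0.9, -0.6]
gripper_width: 0.106
grasp_force: 39.4
now [528.8 162.4  89.2] shift [0.02 0.05 0.12] turn [-0.01  0.01  0.11]
```

```bash
python3 -m creep '[0,0,0.1,0,0,0,0,0,0,0.15,0,0,0,0,0,0,0.15,0,0,0,0.2,0,0,0.15,0,0,0,0.3,0,0,0.1,0,0,0,0.3,0,0,0.1,0,0,0,0.3,0,0,-2,0,0,0,0.3,0,0,-5,0,0,0,0.35,0,0,-9,0,0,0,0.35,2,-3,-14,0,0,0,0.35,5,-6,-17,0,0,0,0.35,5,-6,-17,0,0,0,0.35]' 40;  python3 -m creep '[0,0,0,0,0,0,0.35,0,0,0,0,0,0,0.35]' >/dev/null; python3 - <<'E'
from h import *
a,d=imaging.camera("wrist");W=cloud("wrist",d);np.savez("w7.npz",a=a,d=d,W=W)
cv2.imwrite("pics/w7.png",cv2.resize(a[...,::-1],(640,480)))
W=W.reshape(-1,3);W=W[~np.isnan(W[:,0])]
W=W[(abs(W[:,1]-200)<60)]
def fit(n,z,x0,x1,y0=140,y1=260):
    q=W[(abs(W[:,2]-z)<3)&(W[:,0]>x0)&(W[:,0]<x1)&(W[:,1]>y0)&(W[:,1]<y1)]
    if len(q)<10: return print(n,len(q))
    r=cv2.minAreaRect(q[:,:2].astype(np.float32))
    print(n,len(q),round(np.median(q[:,2]),1),"c",np.round(r[0],1),"size",np.round(r[1],1),round(r[2],2))
fit("tabs",118,515,560);fit("tab a",118,515,560,140,190);fit("tab c",118,515,560,200);fit("top78",78,515,585);fit("jaw",64,495,523);fit("handle",115,440,470)
rel([454.2,194.4,160],1.4)
E
```

```text
time_s: 18.9
eef_pos: [466.1, 214.4, 262.1]
eef_rot: [0.696, 0.718, 0.002, -0.001]
force: [1.0, -0.4, 0.5]
gripper_width: 0.348
grasp_force: 0.0
tabs 397 117.4 c [534.  196.4] size [87.2 13. ] 80.09
tab a 179 117.4 c [528.1 163.6] size [10.1 19.4] 0.77
tab c 218 117.3 c [539.8 229. ] size [10.2 20.1] 0.11
top78 2383 77.5 c [546.6 196.6] size [49.1 89.3] 1.21
jaw 712 63.0 c [515.2 197.9] size [15.1 86.2] 0.51
handle 363 114.3 c [454.4 193.1] size [11.4 35.3] 0.73
now [467.8 209.7 258.4] shift [-1.48 -1.39  9.84] turn [-0.04  0.09  0.04]
```

View pics/w7.png

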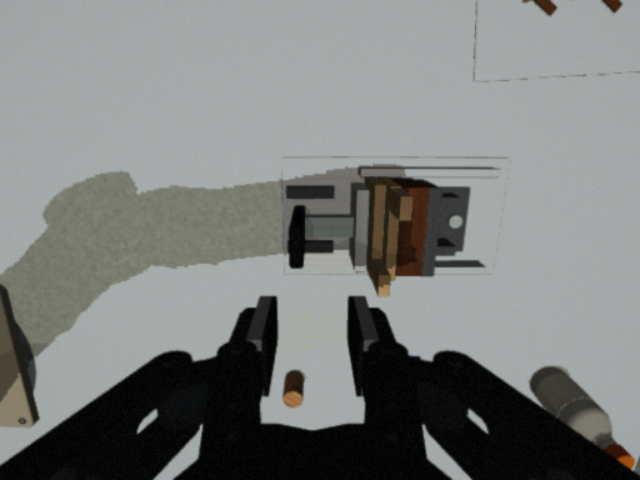

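Both shims stand upright in the clamp ((378,225) and (398,230)), with all unused parts as they were. Now the handle at (298,235): pinch it from above.

```bash
python3 -m creep '[-1.5,-1.4,4,0,0,0,0.45,-1.5,-1.4,8,0,0,0,0.45,-1.5,-1.4,9.8,0,0,0,0.45,-1.5,-1.4,9.8,0,0,0,0.45,-1.5,-1.4,9.8,0,0,0,0.45]' 40; python3 -m creep '[0,0,0,0,0,0,0.45]' >/dev/null; python3 -c "
from h import *
rel([454.2,194,85],1.4)"
```

```text
time_s: 19.65
eef_pos: [454.5, 194.2, 160.8]
eef_rot: [0.698, 0.716, -0.001, 0.0]
force: [0.1, -0.9, 0.1]
gripper_width: 0.454
grasp_force: 0.0
now [455.1 195.1 162. ] shift [-0.11 -0.11  7.7 ] turn [ 0.09 -0.01  0.05]
```

```bash
python3 -m creep '[-0.1,-0.05,2,0,0,0,0.45,-0.1,-0.05,4,0,0,0,0.45,-0.1,-0.05,6,0,0,0,0.45,-0.1,-0.05,7.5,0,0,0,0.45,-0.1,-0.05,7.5,0,0,0,0.45,-0.1,-0.05,7.5,0,0,0,0,-0.1,-0.05,7.5,0,0,0,0,-0.1,-0.05,7.5,0,0,0,0,-0.1,-0.05,7.5,0,0,0,0,-0.1,-0.05,7.5,0,0,0,0]' 50; python3 -c "
from h import *
rel([458.2,194.1,85],1.4)"
```

```text
time_s: 20.75
eef_pos: [454.7, 194.8, 87.6]
eef_rot: [0.698, 0.716, 0.001, 0.001]
force: [0.8, -0.4, 6.1]
gripper_width: 0.133
grasp_force: 51.6
now [454.7 194.8  87.6] shift [-0.08  0.35  0.26] turn [ 0.16 -0.06  0.12]
```

```bash
python3 -m creep '[0,0.1,0,0,0,0,0,0,0.2,0,0,0,0,0,0,0.3,0,0,0,0,0,0,0.4,0,0,0,0,0,0,0.4,0,0,0,0,0]'; python3 -m creep '[0,0.05,0,0,0,0,0,0,0.1,0,0,0,0,0,0,0.15,0,0,0,0,0,0,0.15,0,0,0,0,0]'
```

```text
time_s: 21.25
eef_pos: [457.1, 194.9, 87.6]
eef_rot: [0.698, 0.717, 0.0, -0.0]
force: [-2.8, -0.8, 10.5]
gripper_width: 0.128
grasp_force: 52.2
time_s: 21.65
eef_pos: [458.4, 194.9, 87.6]
eef_rot: [0.698, 0.717, 0.0, -0.001]
force: [-3.0, -0.6, 10.5]
gripper_width: 0.13
grasp_force: 52.3
```

```bash
python3 -m creep '[0,0.05,-0.05,0,0,0,0,0,0.1,-0.05,0,0,0,0,0,0.15,-0.05,0,0,0,0,0,0.15,-0.05,0,0,0,0]';  python3 -m creep '[0,0.05,0,0,0,0,0,0,0.1,0,0,0,0,0,0,0.1,0,0,0,0,0]';  python3 -m creep '[0,0.05,0,0,0,0,0,0,0.1,0,0,0,0,0,0,0.1,0,0,0,0,0]'
```

```text
time_s: 22.05
eef_pos: [459.6, 194.9, 87.6]
eef_rot: [0.698, 0.717, -0.0, -0.001]
force: [-3.7, -0.1, 7.6]
gripper_width: 0.129
grasp_force: 51.9
time_s: 22.35
eef_pos: [460.3, 195.0, 87.6]
eef_rot: [0.698, 0.717, -0.0, -0.001]
force: [-3.3, -0.7, 9.3]
gripper_width: 0.128
grasp_force: 52.0
time_s: 22.65
eef_pos: [460.4, 195.0, 87.6]
eef_rot: [0.697, 0.717, -0.001, -0.002]
force: [-6.6, -0.0, 9.9]
gripper_width: 0.13
grasp_force: 52.3
```

Contact after about 6 mm of travel, as predicted. Building up squeeze force.

```bash
python3 -m creep '[0,0.1,-0.05,0,0,0,0,0,0.2,-0.05,0,0,0,0,0,0.2,-0.05,0,0,0,0]';  python3 -m creep '[0,0.1,0,0,0,0,0,0,0.2,0,0,0,0,0,0,0.2,0,0,0,0,0]'
```

```text
time_s: 22.95
eef_pos: [460.4, 195.0, 87.7]
eef_rot: [0.697, 0.717, -0.002, -0.003]
force: [-9.0, -0.8, 11.3]
gripper_width: 0.13
grasp_force: 52.2
time_s: 23.25
eef_pos: [460.4, 195.0, 87.7]
eef_rot: [0.697, 0.717, -0.004, -0.004]
force: [-13.2, -1.0, 15.4]
gripper_width: 0.131
grasp_force: 52.9
```

```bash
python3 -m creep '[0,0.1,-0.05,0,0,0,0,0,0.2,-0.1,0,0,0,0,0,0.3,-0.1,0,0,0,0,0,0.4,-0.1,0,0,0,0,0,0.4,-0.1,0,0,0,0,0,0.4,-0.1,0,0,0,0]'; python3 - <<'E'
from h import *
import time
for i in range(3): imaging.camera("top")
a,d=imaging.camera("scene")
s=robot.get_state();print(s["time_s"],s["eef_pos"],s["force"])
w,_=imaging.camera("wrist")
cv2.imwrite("pics/f.png",np.hstack([cv2.resize(a[90:250,260:460,::-1],(400,320)),cv2.resize(w[...,::-1],(400,320))]))
E
```

```text
time_s: 23.85
eef_pos: [460.3, 194.9, 87.7]
eef_rot: [0.697, 0.717, -0.007, -0.007]
force: [-19.4, -0.7, 13.3]
gripper_width: 0.126
grasp_force: 54.4
24.05 [460.31333999 194.947299    87.68441522] [-19.04352632  -1.08203244  14.83212474]
```

View pics/f.png

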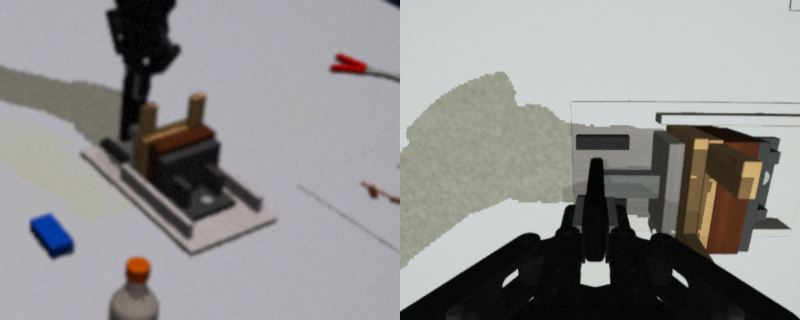

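The picture shows the jaw, two shims and sample pressed together with no gaps (right half, x 655–760). The gripper holds only the handle at (597,215). The push is a steady 19 N after about 6 mm of travel, so I'm handing in.

```bash
python3 -c "
from plant import robot
print(robot.job_done())"
```

```text
the job is handed in; nothing more can be done
None
```

The job is handed in: two shims (shim_c and shim_a) are clamped against the sample, with the gripper still pushing the handle at about 19 N after 6 mm of jaw travel; shim_b was left in the rack, and I got no verdict back.

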